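# Nip a newly glued book in the ratchet press

## Robot

A 6-joint arm with a two-finger parallel gripper is mounted at the origin on the work surface. World frame = base frame: x ahead of the robot, y to its left, z up, the work surface at z = 0. Lengths are in mm, angles in rad, forces in N, time in s.
With the tool pointing down it reaches from about 400 to 925 mm from the base axis. Payload 12.5 kg.
Tool frame: the origin (TCP) lies at the very end of the fingers, on their centre line; the grasp point (between the pads) lies 19 mm behind it; z points along the fingers, y is the line along which they close (so a half turn about z gives the same grasp; the last joint's range is limited). The gripper opens to 95 mm and grips with 3 to 60 N. Pads are 20 mm wide; open, the fingers measure 119 mm over their backs; the gripper's body (75 mm by 180 mm) begins 59 mm behind the grasp point.
Start: joints at [-1.218, 0.491, 1.559, -0, 1.092, -0.106], TCP at [276.821, -560.375, 188.061] pointing down, gripper open.
Joint ranges: [-3.1, 3.1], [-0.84, 2.19], [0.05, 2.79], [-1.13, 4.28], [0.06, 2.93], [-2.69, 2.69]. Speed limits (rad/s): [2.22, 2.22, 2.79, 3.14, 3.14, 3.14].

## Interface

Orientations are given as [roll, pitch, yaw] about the fixed x, y, z axes, in that order (R = Rz(yaw) Ry(pitch) Rx(roll)).
In Python, from cell import state, read_camera, camera_info, job_done gives the robot as it stands.
- The arm moves only by the shell command python3 -m handwheel, which reads ROWS from standard input. ROWS is a JSON object whose key "deltas" holds a list of rows, 1 to 5 of them, each of 5 numbers: dx, dy, dz in fractions of the full range, 1 being 250 mm, then a turn about the tool's z in fractions of the full range, 1 being 4 rad, then the opening from 0.0 (shut) to 1.0 (fully open); each row is the pose to reach, as a shift and turn from the pose commanded when the command began, along the tool's axes at that moment; what a row does not reach only later rows make up. A row lasts 1/12 s, in which the tool goes at most 41.7 mm and 0.125 rad, less where a joint would pass 70% of its speed; a pose out of reach is approached as far as the arm can. The fingers move at their own pace and stop on an object; the grip force is fixed at half the most. Time passes only in rows, so rows that do not move let the fingers close. It prints the time, the measured TCP pose, the force, the opening and the grip force at its end. A shift or turn number past 1, either way, is cut back to 1. Input that does not fit is refused with a message, and nothing moves.
- state(): the state, without advancing time (a new reading comes with each control period).
- read_camera(name): name is "scene" or "top"; returns (picture, depth): 384x512x3 uint8, red, green, blue; 384x512 float32, mm along the optical axis (not along the pixel's ray), 0 where there is no reading.
- camera_info(name): a dict with "vertical_fov" (degrees; the focal length in pixels is half the picture's height over the tangent of half this angle, whatever the lens; pixels are square), "cx", "cy" (the principal point, pixels), "origin" and "attitude" of the camera in the world. Camera axes: x right, y down, z forward; pixel columns grow to the right and rows downward; lengths in mm; the calibration is good to about 2 mm. A picture is of the moment at which its call begins. camera_info takes no time and is no camera call.
- job_done(): hands the job in; it is judged then, once.
The state is a dict: "t": time; "joints": joint angles; "qvel": joint speeds; "tau": joint torques, N m; "eef_pos": TCP position; "tcp_rot": TCP orientation; "ft_force": force on the tool from outside, world axes, zero at the start; "moment": the same for the moment, N m; "opening": opening from 0.0 (shut) to 1.0 (fully open); "grip_force": force on a finger pad.
Only numpy, scipy, OpenCV 4.12 (cv2) and the standard library are available. Lean on these libraries where they do the work, as an engineer would, in place of code of your own. Each camera call takes 0.05 s, during which the arm holds its last target. There are 200 camera calls.

## Task

Slide the newly glued red book on the press bed straight back until it sits square against both brass stops under the platen. Then work the red-handled ratchet lever back and forth, notch by notch, until the platen nips the book firmly: stop when the handle pushes back with about 10 N on the tightening stroke, do not overtighten, ease the lever back so that the ratchet holds the load, and let go. Leave the other things on the table where they are.

Things in the scene. Friction and masses are not known exactly. Their poses are not given: they have to be found in the camera images.
- bed: steel bed plate of the blue book press, 240 mm deep (x) by 262 mm wide (y). Origin: on its top surface, 40 mm above the table, exactly below the vertical screw axis; z up, x to the rear of the press, away from the robot. The surface runs from x = -150 to +90 mm, the blue base below it (354 mm wide) from -160 to +100 mm
- book: newly glued A5 book with red covers, flat on the bed: 148 mm deep (x), 210 wide (y), 26 thick, about 0.5 kg. Origin: centre of its underside; z up, x towards the stops. Starts 35 to 70 mm short of them, up to 15 mm off sideways, up to 0.12 rad askew. Home, origin and axes agree with the bed's; its front edge, at the bed's x = -74 mm, is then 6 mm proud of the platen
- stops (a point): point midway between the two upright brass stops (14 mm diameter, 22 mm high above the bed) on the rear of the bed, in the plane of their front faces: 74 mm behind the bed's origin, 11 mm above the bed. The stops stand 60 mm to either side. Axes as the bed's
- crosshead (a point): middle of the top of the blue crosshead, 125 mm above the bed, on the screw axis. It is 62 mm deep, 354 wide, 33 high, on two pillars (26 mm diameter, 304 mm apart). Below it hangs the blue platen, 136 mm deep, 222 wide, 16 thick, centred on the axis; its underside starts at an unknown 5 to 17 mm above the book. The screw's top is under 220 mm above the bed
- nut (a point): on the screw axis, top of the 88 mm toothed nut, 144 mm above the bed. Clockwise from above it lowers the platen: 30 notches a turn, 1 mm of travel a notch. A pawl on the crosshead keeps it from turning back. Platen hanging free: about 1 N at the lever's handle. Bearing on the book, press and book yield 1 mm per 90 N, and the handle takes 1 N more for every 37 N, 2.5 N a notch
- lever (a joint): ratchet lever's angle about the screw axis, rad: 0 = lever along the bed's -y, growing clockwise from above, towards the robot; stops at 0 and 1.15. Growing is the tightening stroke: its pawl turns the nut, after up to one notch (0.21 rad) of idle motion. Going back it clicks over the teeth, about 1 N. Let go under load it springs back some 0.2 to 0.7 rad; the load stays, less up to one notch
- grip (a point): on the lever's upright red handle at the height to grip it: on the handle's axis, 180 mm from the screw axis, 199 mm above the bed. The handle is a round 24 mm post, free to turn on its own axis, from 157 to 227 mm above the bed, on the end of a flat steel lever 22 mm wide (top 156 mm above the bed). Axes are the lever's: -y outwards along it
- glue: bystander, to be left alone: glue jar with a white lid, 68 mm across, 85 mm tall, origin under its centre; stands beside the press below the lever
- folder: bystander: flat white bone folder, 150 x 22 x 5 mm, origin under its centre
- can: bystander: blue drinks can, 66 mm across, 115 mm tall, origin under its centre
- bowl: bystander: white bowl, 140 mm across, 55 mm tall, origin under its centre
- sketchbook: bystander: brown sketchbook, 150 x 214 x 22 mm, lying flat, origin under its centre
- brush: bystander: flat paste brush 190 mm long, 20 mm high, lying along its x axis, origin under its middle
- weight: bystander: brass paperweight, 70 x 45 x 30 mm with an 18 mm knob on top, origin under its centre

How it is judged:
By the outcome, as a careful person would: the job done as asked, in the order asked, and still so for the second after the job is handed in, with the robot touching nothing.
It also fails if it takes over 72 s, if anything falls off the work surface, if the arm or the gripper's body presses on something with over 40 N, if the wrist force passes 120 N, or if a joint passes its speed limit or range.

## Working session

There is one attempt and no reset: what is moved stays moved. The work goes in short steps, Python scripts to look and compute and a shell command to move; the robot and the scene stay as the last step left them, time stands still between calls to the robot, and variables do not carry over. Pictures are saved under pics/ and viewed, at most 10 in all, crops included, and the job is handed in when it is done.

```bash
ls; mkdir -p pics; python3 - <<'E'
from cell import *
import cv2
for n in("scene","top"):
    p,d=read_camera(n); cv2.imwrite(f"pics/{n}0.png",p[:,:,::-1]); import numpy as np; np.savez(f"{n}0.npz",p=p,d=d); print(n,camera_info(n))
print(state())
E
```

```text
pics
scene {'vertical_fov': 56.39169372397313, 'cx': 254.64033315241454, 'cy': 188.6007571668043, 'origin': array([1195.49662782, -509.55897698,  721.55259508]), 'attitude': array([-2.14847572,  0.02554151,  0.88739798])}
top {'vertical_fov': 47.43608308080202, 'cx': 256.79834660564126, 'cy': 199.66756416747884, 'origin': array([ 365.18262285,   16.03599885, 1552.51297063]), 'attitude': array([-3.03757078, -0.00975107, -1.55936758])}
{'t': 0.1, 'joints': array([-1.21760754e+00,  4.91484379e-01,  1.55941483e+00,  4.31607601e-06,
        1.09167369e+00, -1.05620528e-01]), 'qvel': array([-1.64937419e-03, -1.85429374e-03, -3.44729744e-03,  7.94321759e-04,
        4.27606274e-04,  9.17122125e-05]), 'tau': array([ 4.43229277e-03, -6.13621688e+01, -2.58606273e+01,  6.93599484e-02,
        4.70001181e-02, -5.52943095e-05]), 'eef_pos': array([ 276.72459488, -560.12501152,  187.52038555]), 'tcp_rot': array([-3.14061828e+00, -1.07147606e-04,  4.58807271e-01]), 'ft_force': array([-0.14040641,  0.01120994, -0.36073575]), 'moment': array([-0.00244424, -0.02511092,  0.01359982]), 'grip_force': 0.0, 'opening': 1.0019388892432632}
```

View pics/scene0.png

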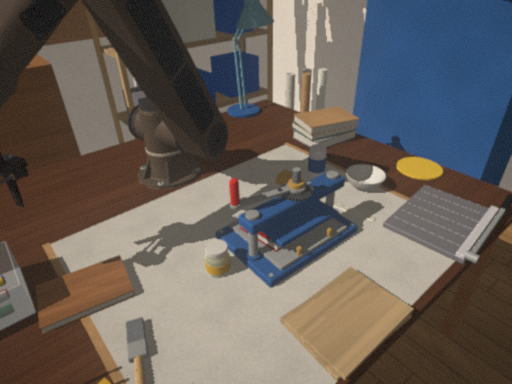

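View pics/top0.png

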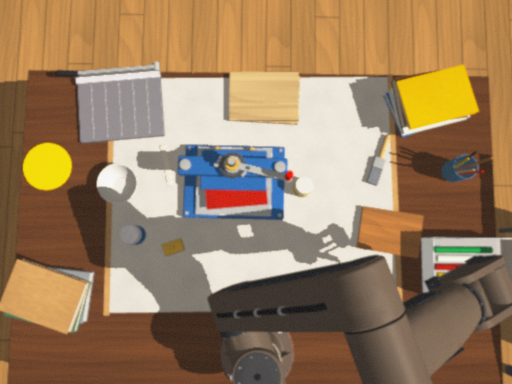

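The scene view shows the press in the middle with its handle at (235,192) and the stops at (299,250) and (329,232). In the top view (up = +x, left = +y) the book is at (237,198), the handle at (289,175), the glue jar at (304,186) and the nut at (232,163).

```bash
cat > h.py <<'E'
import numpy as np, cv2
from cell import *
from scipy.spatial.transform import Rotation as Ro
def cam(n):
    c=camera_info(n); return c, 192/np.tan(np.radians(c["vertical_fov"]/2)), Ro.from_euler("xyz",c["attitude"]).as_matrix(), np.array(c["origin"])
def cloud(n,d):
    c,f,R,o=cam(n); v,u=np.mgrid[:384,:512]
    return np.stack([(u-c["cx"])/f*d,(v-c["cy"])/f*d,d],-1)@R.T+o
def ray(n,u,v,z):
    c,f,R,o=cam(n); r=np.stack([(np.asarray(u,float)-c["cx"])/f,(np.asarray(v,float)-c["cy"])/f,np.ones(np.shape(u))],-1)@R.T
    return o+r*((z-o[2])/r[...,2])[...,None]
def proj(n,P):
    c,f,R,o=cam(n); q=(np.asarray(P)-o)@R; return q[...,:2]/q[...,2:]*f+[c["cx"],c["cy"]]
def hsv(p): return cv2.cvtColor(p,cv2.COLOR_RGB2HSV)
E
python3 - <<'E'
from h import *
for n in("top","scene"):
    z=np.load(n+"0.npz"); p,d=z["p"],z["d"]; W=cloud(n,d); H=hsv(p)
    blue=(H[...,0]>100)&(H[...,0]<125)&(H[...,1]>130)&(d>0)
    inr=(abs(W[...,1])<400)&(W[...,0]>350)&(W[...,0]<900)
    h=np.histogram(W[...,2][blue&inr],bins=range(0,260,8)); print(n,list(zip(h[1],h[0])))
    for lo,hi,nm in((150,182,"crosshead"),(20,50,"base")):
        m=blue&inr&(W[...,2]>lo)&(W[...,2]<hi); v,u=np.where(m)
        r=cv2.minAreaRect(W[m][:,:2].astype(np.float32)); print(nm,m.sum(),r,np.median(W[m][:,2]))
    red=((H[...,0]<8)|(H[...,0]>172))&(H[...,1]>170)&inr&(d>0)
    nn,l,s,c=cv2.connectedComponentsWithStats(red.astype(np.uint8))
    for i in range(1,nn):
        if s[i,4]>15: q=W[l==i]; print("red",s[i],c[i],np.median(q,0),q.min(0),q.max(0))
a=cv2.imread("pics/top0.png")[130:240,160:330]; b=cv2.imread("pics/scene0.png")[150:290,200:370]
cv2.imwrite("pics/c0.png",np.hstack([cv2.resize(a,(400,400*110//170)),cv2.resize(cv2.resize(b,(400,330)),(400,400*110//170))]) if 0 else cv2.vconcat([cv2.resize(a,(460,298)),cv2.resize(b,(460,300))]))
E
```

```text
top [(np.int64(0), np.int64(0)), (np.int64(8), np.int64(0)), (np.int64(16), np.int64(82)), (np.int64(24), np.int64(797)), (np.int64(32), np.int64(158)), (np.int64(40), np.int64(8)), (np.int64(48), np.int64(6)), (np.int64(56), np.int64(0)), (np.int64(64), np.int64(0)), (np.int64(72), np.int64(0)), (np.int64(80), np.int64(1)), (np.int64(88), np.int64(391)), (np.int64(96), np.int64(658)), (np.int64(104), np.int64(18)), (np.int64(112), np.int64(0)), (np.int64(120), np.int64(0)), (np.int64(128), np.int64(1)), (np.int64(136), np.int64(11)), (np.int64(144), np.int64(16)), (np.int64(152), np.int64(64)), (np.int64(160), np.int64(724)), (np.int64(168), np.int64(163)), (np.int64(176), np.int64(3)), (np.int64(184), np.int64(0)), (np.int64(192), np.int64(0)), (np.int64(200), np.int64(0)), (np.int64(208), np.int64(0)), (np.int64(216), np.int64(0)), (np.int64(224), np.int64(0)), (np.int64(232), np.int64(0)), (np.int64(240), np.int64(0)), (np.int64(248), np.int64(0))]
crosshead 958 ((615.48291015625, 84.38091278076172), (345.2522277832031, 74.50147247314453), 88.12060546875) 165.1262594379964
base 1
[... 1179 characters left out ...]
84), np.int64(0)), (np.int64(192), np.int64(0)), (np.int64(200), np.int64(0)), (np.int64(208), np.int64(0)), (np.int64(216), np.int64(0)), (np.int64(224), np.int64(0)), (np.int64(232), np.int64(0)), (np.int64(240), np.int64(0)), (np.int64(248), np.int64(0))]
crosshead 571 ((624.7770385742188, 76.47930908203125), (341.4361267089844, 54.15052795410156), 89.98413848876953) 164.44216535060525
base 439 ((610.3474731445312, 70.47471618652344), (328.94097900390625, 219.5056610107422), 88.34178924560547) 27.383307102871527
red [230 179   7  25  92] [232.47826087 188.93478261] [586.20706226 -99.88325728 248.96987753] [ 577.59949305 -103.09876901  203.37217888] [591.9366613  -86.04548106 268.10480251]
```

View pics/c0.png

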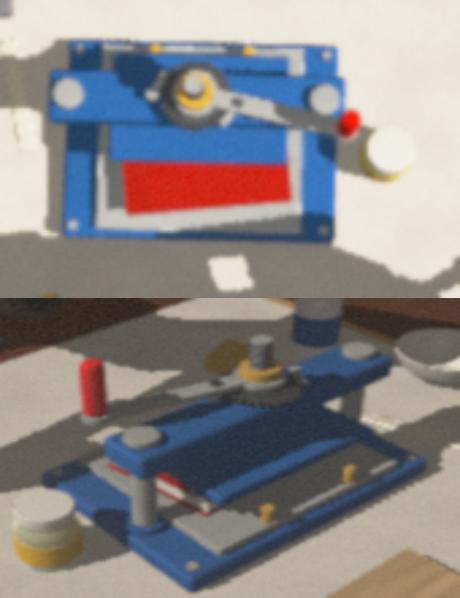

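```bash
python3 - <<'E'
from h import *
z=np.load("top0.npz"); p,d=z["p"],z["d"]; W=cloud("top",d); H=hsv(p)
zs=np.load("scene0.npz"); ps,ds=zs["p"],zs["d"]; Hs=hsv(ps); Ws=cloud("scene",ds)
def comps(m,mn=5):
    nn,l,s,c=cv2.connectedComponentsWithStats(m.astype(np.uint8),connectivity=8)
    return [(s[i],c[i],l==i) for i in range(1,nn) if s[i,4]>=mn]
for n,HH,box in(("top",H,(140,156,180,290)),("scene",Hs,(220,270,280,345))):
    y0,y1,x0,x1=box; m=np.zeros((384,512),bool); m[y0:y1,x0:x1]=True
    m&=(HH[...,0]>10)&(HH[...,0]<30)&(HH[...,1]>110)
    for s,c,l in comps(m,3): print(n,"stop",s,c,"z62",ray(n,c[0],s[1]+ (1.5 if n=="scene" else (s[3]-1)/2),62.)[:2])
# base and crosshead (top view)
blue=(H[...,0]>100)&(H[...,0]<125)&(H[...,1]>110)
m=blue.copy(); m[:,:175]=0; m[:,292:]=0; m[:140]=0; m[225:]=0
for lo,hi,zz in((10,48,30),(145,180,165),(85,108,97)):
    mm=m&(W[...,2]>lo)&(W[...,2]<hi); v,u=np.where(mm); P=ray("top",u,v,float(zz))
    r=cv2.minAreaRect(P[:,:2].astype(np.float32)); print(zz,r,np.median(W[mm][:,2])); print(cv2.boxPoints(r).round(1).tolist())
# whole outline base: rows/cols
red=((H[...,0]<8)|(H[...,0]>172))&(H[...,1]>150)
c=max(comps(red[:, :]&(np.mgrid[:384,:512][1]<284)&(np.mgrid[:384,:512][1]>190)&(np.mgrid[:384,:512][0]<225)),key=lambda t:t[0][4])
v,u=np.where(c[2]); 
# front edge of book: max v per column
cols=np.arange(u.min()+3,u.max()-2); vb=np.array([v[u==k].max()+.5 for k in cols]); vt=np.array([v[u==k].min()-.5 for k in cols])
P=ray("top",cols,vb,66.)[:,:2]; k=np.polyfit(P[:,1],P[:,0],1); print("front edge x=",k, "yaw",-np.arctan(k[0]), "y range",P[[0,-1],1], "res",np.std(P[:,0]-np.polyval(k,P[:,1])))
for zz in (90.,97.):
  P2=ray("top",cols,vt,zz)[:,:2]; k2=np.polyfit(P2[:,1],P2[:,0],1); print("platen front",zz,k2)
rows=np.arange(v.min()+3,v.max()-2)
L=ray("top",np.array([u[v==k].min()-.5 for k in rows]),rows,66.)[:,:2]; R=ray("top",np.array([u[v==k].max()+.5 for k in rows]),rows,66.)[:,:2]
print("L",L.round(1)[[0,4,8,-1]],"R",R.round(1)[[0,4,-1]])
hd=[c for c in comps(red) if 280<c[1][0]<296][0]; print("handle top",hd[0],hd[1],ray("top",hd[1][0],hd[1][1],262.))
rs=((Hs[...,0]<8)|(Hs[...,0]>172))&(Hs[...,1]>140); hs=[c for c in comps(rs) if 225<c[1][0]<245 and 175<c[1][1]<200]
for c in hs: print("handle scene",c[0],c[1],ray("scene",c[1][0],c[1][1],232.))
# glue lid, pillars tops, nut
bright=(p.min(-1)>150)
print("bed grey z", np.median(W[205:211,225:265][...,2]))
q=(abs(W[...,2]-85)<12)&(np.mgrid[:384,:512][1]>290)&(np.mgrid[:384,:512][1]<320)&(np.mgrid[:384,:512][0]>165)&(np.mgrid[:384,:512][0]<205)
print("glue",W[q].mean(0),W[q].min(0),W[q].max(0))
E
```

```text
top stop [216 147   3   2   6] [217.  147.5] z62 [701.20272925 143.43741906]
top stop [250 148   4   2   8] [251.5 148.5] z62 [699.30102577  23.71392774]
scene stop [326 228   5   8  30] [328.36666667 231.5       ] z62 [704.34609822 139.45408674]
scene stop [296 246   6   9  41] [298.12195122 249.68292683] z62 [701.49774239  21.39628452]
30 ((587.196533203125, 84.5307388305664), (347.32867431640625, 254.95187377929688), 89.34229278564453) 28.572684791019356
[[457.70001220703125, -87.69999694824219], [712.7000122070312, -90.5999984741211], [716.7000122070312, 256.70001220703125], [461.70001220703125, 259.6000061035156]]
165 ((621.4363403320312, 84.8454818725586), (84.85391998291016, 346.938232421875), 0.2571043074131012) 165.09607379131694
[[578.2000122070312, 258.1000061035156], [579.7999877929688, -88.80000305175781], [664.5999755859375, -88.4000015258789], [663.0999755859375, 258.5]]
97 ((619.602294921875, 83.41805267333984), (216.8409881591797, 133.5772247314453), 89.23709869384766) 97.04604118472207
[[551.4000244140625, -24.100000381469727], [684.9000244140625, -25.899999618530273], [687.7999877929688, 190.89999389648438], [554.2999877929688, 192.6999969482422]]
front edge x= [-1.00997127e-01  5.05930752e+02] yaw 0.1006558086871526 y range [165.92411661 -18.02906073] res 1.0028313182666955
platen front 90.0 [1.26445278e-02 5.48521719e+02]
platen front 97.0 [1.26445278e-02 5.47643236e+02]
L [[541.3 179.1]
 [527.5 178.8]
 [513.8 178.4]
 [500.1 174.7]] R [[543.9 -26.2]
 [530.1 -29.8]
 [501.7  41.7]]
handle top [285 171   8   9  50] [288.72 175.06] [575.18454093 -89.57109696 262.        ]
handle scene [230 178   9  27 189] [233.65608466 191.32804233] [580.18477886 -91.8231121  232.        ]
bed grey z 41.59102536169041
glue [ 571.96988549 -154.76253409   85.13443523] [ 543.19960779 -183.37129873   73.25542158] [ 601.97295496 -125.88619982   94.05446206]
```

The manual's scale: shifts go in shares of 250 mm and turns go in shares of 4 rad. Converting my numbers, 148 mm is 0.592, -140 mm is -0.56.

```bash
echo '{"deltas":[[0.12, -0.112, 0, 0, 0], [0.24, -0.224, 0, 0, 0], [0.36, -0.336, 0, 0, 0], [0.48, -0.448, 0, 0, 0], [0.592, -0.56, 0, 0, 0]]}' | python3 -m handwheel; echo '{"deltas":[[0.12, -0.112, 0, 0, 0], [0.24, -0.224, 0, 0, 0], [0.36, -0.336, 0, 0, 0], [0.48, -0.448, 0, 0, 0], [0.592, -0.56, 0, 0, 0]]}' | python3 -m handwheel; echo '{"deltas":[[0.088, -0.084, 0, 0.03, 0], [0.18, -0.172, 0, 0.06, 0], [0.268, -0.256, 0, 0.09, 0], [0.356, -0.34, 0, 0.1178, 0], [0.356, -0.34, 0, 0.1178, 0]]}' | python3 -m handwheel
```

```text
t: 0.52
eef_pos: [347.7, -367.3, 187.8]
tcp_rot: [-3.141, 0.0, 0.458]
ft_force: [0.6, -0.4, 0.5]
opening: 0.708
grip_force: 0.0
t: 0.93
eef_pos: [418.4, -176.3, 188.0]
tcp_rot: [3.142, 0.0, 0.459]
ft_force: [1.6, -1.0, -0.3]
opening: 0.352
grip_force: 0.0
t: 1.35
eef_pos: [461.2, -59.1, 187.9]
tcp_rot: [-3.141, -0.0, -0.019]
ft_force: [0.5, -0.0, 0.9]
opening: 0.022
grip_force: 0.0
```

To row units: 138 mm is 0.552, 105 mm is 0.42.

```bash
echo '{"deltas":[[0, 0, 0.14, 0, 0], [0, 0, 0.28, 0, 0], [0, 0, 0.42, 0, 0], [0, 0, 0.552, 0, 0], [0, 0, 0.552, 0, 0]]}' | python3 -m handwheel; echo '{"deltas":[[0.072, 0, 0, 0, 0], [0.148, 0, 0, 0, 0], [0.22, 0, 0, 0, 0], [0.22, -0.024, 0, 0, 0], [0.22, -0.048, 0, 0, 0]]}' | python3 -m handwheel; echo '{"deltas":[[0, -0.012, 0, 0, 0], [0, -0.024, 0, 0, 0], [0, -0.036, 0, 0, 0], [0, -0.048, 0, 0, 0], [0, -0.048, 0, 0, 0]]}' | python3 -m handwheel
```

```text
t: 1.77
eef_pos: [457.6, -62.3, 45.5]
tcp_rot: [-3.14, 0.008, -0.011]
ft_force: [-0.3, -0.2, -0.9]
opening: 0.004
grip_force: 0.0
t: 2.18
eef_pos: [516.0, -51.4, 51.2]
tcp_rot: [3.141, -0.001, -0.012]
ft_force: [0.1, 0.3, -0.1]
opening: 0.005
grip_force: 0.0
t: 2.6
eef_pos: [515.4, -38.8, 50.2]
tcp_rot: [3.142, 0.0, -0.012]
ft_force: [0.1, 0.4, 0.4]
opening: 0.005
grip_force: 0.0
```

To row units: -8 mm is -0.032, -6 mm is -0.024.

```bash
echo '{"deltas":[[0, -0.008, 0, 0, 0], [0, -0.016, 0, 0, 0], [0, -0.024, 0, 0, 0], [0, -0.032, 0, 0, 0], [0, -0.032, 0, 0, 0]]}' | python3 -m handwheel; cat > book.py <<'E'
from h import *
p,d=read_camera("top"); H=hsv(p); v0,u0=np.mgrid[:384,:512]
cv2.imwrite("pics/last.png",p[:,:,::-1])
red=((H[...,0]<8)|(H[...,0]>172))&(H[...,1]>150)&(u0>190)&(u0<284)&(v0<225)&(v0>180)
v,u=np.where(red); cols=np.arange(u.min()+3,u.max()-2)
P=ray("top",cols,np.array([v[u==k].max()+.5 if (u==k).any() else np.nan for k in cols]),66.)[:,:2]
P=P[np.isfinite(P[:,0])]
for _ in range(4):
    k=np.polyfit(P[:,1],P[:,0],1); r=P[:,0]-np.polyval(k,P[:,1]); P=P[abs(r)<max(3,1.5*r.std())]
print("front x = %.4f y + %.1f"%tuple(k),"at y=84: %.1f"%np.polyval(k,84),len(P))
rows=np.arange(v.min()+1,v.max()-2)
for r in rows[::2]: print(ray("top",np.array([u[v==r].min()-.5,u[v==r].max()+.5]),np.array([r,r]),66.)[:,:2].round(1).tolist())
E
python3 book.py
```

```text
t: 3.02
eef_pos: [515.7, -31.0, 50.0]
tcp_rot: [3.142, 0.0, -0.012]
ft_force: [0.6, 0.5, 0.1]
opening: 0.004
grip_force: 0.0
front x = -0.1012 y + 506.0 at y=84: 497.5 28
[[548.2, 179.3], [549.7, 62.9]]
[[541.3, 179.1], [542.8, 62.8]]
[[534.4, 175.5], [535.9, 62.7]]
[[527.6, 175.4], [529.0, 62.6]]
[[520.7, 175.2], [522.1, 62.5]]
[[513.8, 178.4], [515.2, 62.4]]
[[507.0, 174.9], [508.4, 62.3]]
[[500.1, 174.7], [501.5, 62.2]]
```

```bash
python3 - <<'E'
from h import *
p,d=read_camera("scene"); a=cv2.resize(p[120:290,180:370,::-1],None,fx=3,fy=3)
b=cv2.resize(cv2.imread("pics/last.png")[130:240,180:310],None,fx=2,fy=2)
c=np.zeros((a.shape[0],a.shape[1]+b.shape[1],3),np.uint8); c[:,:a.shape[1]]=a; c[:b.shape[0],a.shape[1]:]=b
cv2.imwrite("pics/c1.png",cv2.resize(c,None,fx=.95,fy=.95)[:600,:800])
E
```

```text
(no output)
```

View pics/c1.png

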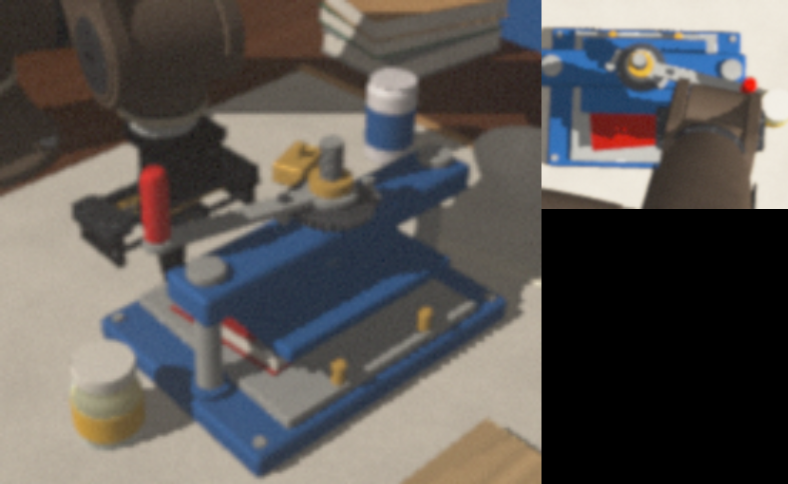

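The gripper stands in front of the press, clear of the red handle (scene crop (155,205)). The book looks unmoved, so I'll carry on sideways until it touches.

To row units: -4 mm is -0.016, -3 mm is -0.012.

```bash
echo '{"deltas":[[0, -0.004, 0, 0, 0], [0, -0.008, 0, 0, 0], [0, -0.012, 0, 0, 0], [0, -0.016, 0, 0, 0], [0, -0.016, 0, 0, 0]]}' | python3 -m handwheel; python3 book.py
```

```text
t: 3.53
eef_pos: [515.8, -27.1, 50.0]
tcp_rot: [3.142, -0.0, -0.012]
ft_force: [-0.6, -0.0, -0.1]
opening: 0.007
grip_force: 0.0
front x = -0.0982 y + 505.6 at y=84: 497.3 27
[[548.2, 175.8], [549.6, 66.3]]
[[541.3, 179.1], [542.7, 66.2]]
[[534.4, 175.5], [535.8, 69.5]]
[[527.6, 175.4], [528.9, 66.0]]
[[520.7, 175.2], [522.0, 69.3]]
[[513.8, 178.4], [515.1, 69.2]]
[[506.9, 178.3], [508.3, 65.7]]
[[500.1, 174.7], [501.5, 65.6]]
```

```bash
python3 - <<'E'
from h import *
print(proj("scene",[[515.8,-31,50],[515.8,-31,90],[510,-31,66],[543.9,-27,66],[660,-15,66]]))
print((proj("scene",[[515.8,-31,50],[515.8,-31,90],[510,-31,66],[543.9,-27,66],[650,-15,66]])-[180,120])*2.85)
p,d=read_camera("scene"); W=cloud("scene",d)
# red cover / dark finger near book right edge
cv2.imwrite("pics/c2.png",cv2.resize(p[190:260,215:305,::-1],(800,600),interpolation=cv2.INTER_CUBIC))
q,d2=read_camera("top"); H=hsv(q)
E
```

```text
[[240.84097471 225.96648799]
 [240.19960919 215.21795365]
 [239.39810069 220.79543351]
 [247.56219786 225.72460513]
 [277.64473393 244.44710816]]
[[173.39677793 302.00449077]
 [171.5688862  271.37116791]
 [169.28458697 287.26698551]
 [192.5522639  301.31512461]
 [271.22421294 349.29846191]]
```

View pics/c2.png

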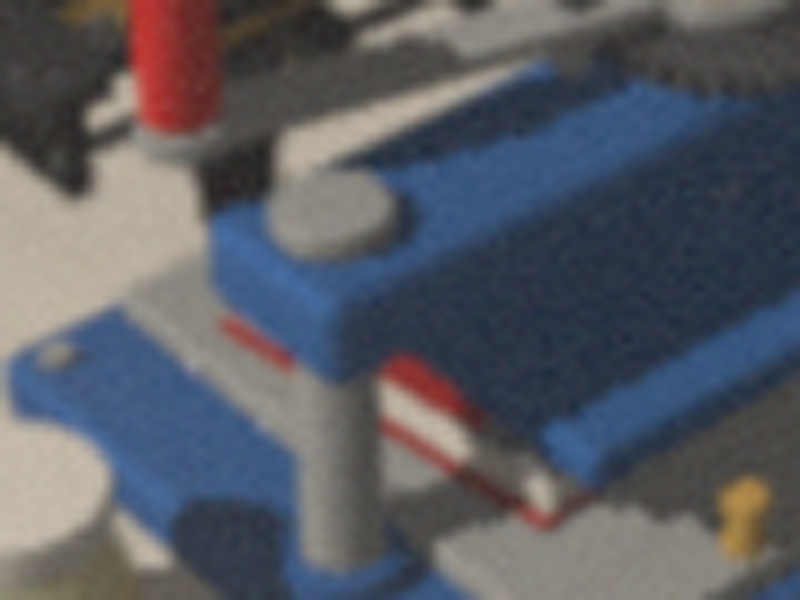

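To row units: -4 mm is -0.016, -3 mm is -0.012.

```bash
python3 - <<'E'
from h import *
c=np.array([[545,525],[400,430],[470,480],[290,362],[225,322]])
u=215+c[:,0]/800*90-.5;v=190+c[:,1]/600*70-.5
print(ray("scene",u,v,41.5).round(1))
E
echo '{"deltas":[[0, -0.004, 0, 0, 0], [0, -0.008, 0, 0, 0], [0, -0.012, 0, 0, 0], [0, -0.016, 0, 0, 0], [0, -0.016, 0, 0, 0]]}' | python3 -m handwheel; python3 book.py
```

```text
[[655.6 -17.5  41.5]
 [591.3 -22.1  41.5]
 [624.5 -21.1  41.5]
 [540.6 -27.2  41.5]
 [509.3 -30.4  41.5]]
t: 4.1
eef_pos: [515.8, -23.1, 50.0]
tcp_rot: [3.142, 0.0, -0.012]
ft_force: [0.7, -0.4, 0.6]
opening: 0.006
grip_force: 0.0
front x = -0.0865 y + 504.2 at y=84: 496.9 26
[[548.2, 179.3], [549.5, 73.2]]
[[541.3, 179.1], [542.7, 69.7]]
[[534.4, 175.5], [535.7, 73.0]]
[[527.6, 175.4], [528.8, 72.9]]
[[520.7, 175.2], [522.0, 72.7]]
[[513.8, 178.4], [515.1, 72.6]]
[[507.0, 174.9], [508.3, 69.1]]
[[500.1, 174.7], [501.4, 69.0]]
```

```bash
echo '{"deltas":[[0, -0.006, 0, 0, 0], [0, -0.012, 0, 0, 0], [0, -0.018, 0, 0, 0], [0, -0.024, 0, 0, 0], [0, -0.024, 0, 0, 0]]}' | python3 -m handwheel; python3 book.py
```

```text
t: 4.57
eef_pos: [515.9, -17.0, 50.0]
tcp_rot: [3.142, -0.0, -0.012]
ft_force: [-0.3, -0.5, -0.1]
opening: 0.003
grip_force: 0.0
front x = -0.1011 y + 506.0 at y=84: 497.5 24
[[548.2, 179.3], [549.4, 80.0]]
[[541.3, 179.1], [542.6, 76.5]]
[[534.4, 175.5], [535.6, 79.8]]
[[527.6, 175.4], [528.8, 79.7]]
[[520.7, 175.2], [521.9, 79.6]]
[[513.8, 175.0], [515.0, 79.5]]
[[507.0, 174.9], [508.1, 79.3]]
[[500.1, 174.7], [501.3, 75.8]]
```

```bash
cat > side.py <<'E'
from h import *
p,d=read_camera("scene"); H=hsv(p)
m=((H[...,0]<8)|(H[...,0]>170))&(H[...,1]>110)
for u in range(236,282,3):
    v=np.where(m[215:260,u])[0]+215
    if len(v): print(u,v.min(),v.max(),ray("scene",u,v.max()+.5,41.)[:2].round(1))
W=cloud("scene",d); print("dark finger depth", W[206:216,238:250:2].reshape(-1,3)[::6].round(0).tolist())
E
python3 side.py
```

```text
242 229 229 [522.1 -32. ]
245 231 231 [535.2 -30.9]
260 231 234 [574.5  -6.2]
263 233 242 [606.6 -22. ]
266 236 238 [599.2  -4.4]
275 250 250 [653.  -18.1]
dark finger depth [[594.0, -91.0, 194.0], [594.0, -91.0, 191.0], [594.0, -91.0, 188.0], [388.0, 52.0, 1.0], [393.0, 48.0, 2.0], [393.0, 47.0, -2.0], [400.0, 42.0, 0.0], [404.0, 39.0, -0.0], [411.0, 34.0, 2.0], [416.0, 31.0, 2.0]]
```

```bash
python3 - <<'E'
from h import *
for n in("scene","top"):
    p,d=read_camera(n); W=cloud(n,d)
    dark=(p.max(-1)<75)&(d>0)&(W[...,0]>440)&(W[...,0]<570)&(abs(W[...,1])<160)&(W[...,2]>60)&(W[...,2]<260)
    for lo in range(60,260,20):
        q=W[dark&(W[...,2]>=lo)&(W[...,2]<lo+20)]
        if len(q)>3: print(n,lo,len(q),np.percentile(q,[3,50,97],axis=0).round(0).tolist())
    if n=="scene": cv2.imwrite("pics/c3.png",cv2.resize(p[150:260,180:330,::-1],(800,586),interpolation=cv2.INTER_CUBIC))
E
```

```text
scene 100 33 [[512.0, -29.0, 103.0], [525.0, -26.0, 113.0], [529.0, -15.0, 120.0]]
scene 120 10 [[525.0, -29.0, 121.0], [528.0, -25.0, 124.0], [530.0, -13.0, 128.0]]
scene 140 9 [[497.0, -99.0, 158.0], [539.0, -96.0, 159.0], [549.0, 58.0, 160.0]]
scene 160 201 [[498.0, -104.0, 162.0], [545.0, -17.0, 173.0], [553.0, 58.0, 179.0]]
scene 180 455 [[495.0, -108.0, 181.0], [538.0, -49.0, 196.0], [551.0, 64.0, 199.0]]
scene 200 164 [[505.0, -35.0, 201.0], [540.0, -13.0, 211.0], [544.0, 29.0, 220.0]]
scene 220 155 [[502.0, -35.0, 220.0], [538.0, -17.0, 228.0], [542.0, 29.0, 237.0]]
scene 240 139 [[522.0, -53.0, 243.0], [549.0, -11.0, 254.0], [554.0, 27.0, 259.0]]
top 180 69 [[489.0, 55.0, 192.0], [524.0, 64.0, 196.0], [549.0, 70.0, 200.0]]
top 200 14 [[493.0, 57.0, 200.0], [526.0, 62.0, 201.0], [547.0, 69.0, 203.0]]
```

View pics/c3.png

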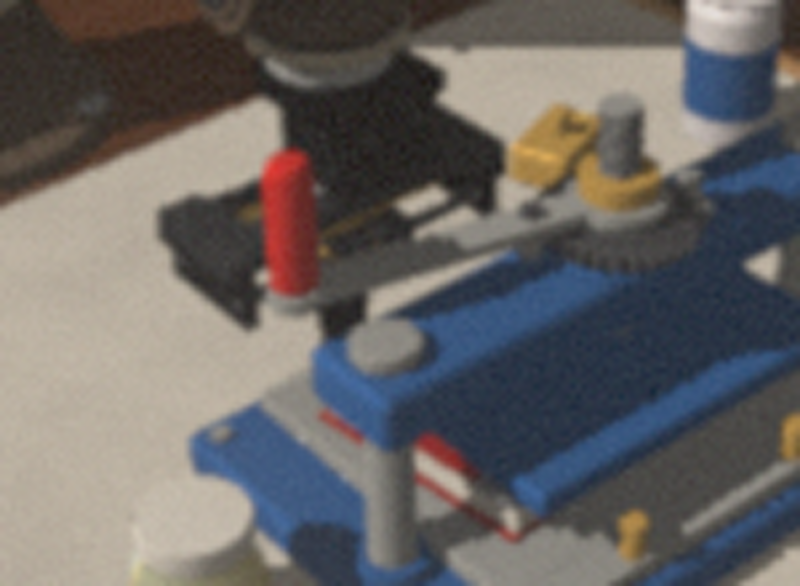

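The gripper hangs over the book's front right corner. The finger, at crop (340,315), disappears behind the crosshead, and the book (red edge at crop (340,425)) hasn't moved. I'll check the fingertip's true height against the first frame.

```bash
python3 - <<'E'
from h import *
z=np.load("scene0.npz"); p,d=z["p"],z["d"]; W=cloud("scene",d)
m=(p.max(-1)<70)&(d>0)&(abs(W[...,0]-277)<130)&(abs(W[...,1]+560)<150)&(W[...,2]>120)
for lo in range(160,420,20):
    q=W[m&(W[...,2]>=lo)&(W[...,2]<lo+20)]
    if len(q)>2: print(lo,len(q),np.percentile(q,[3,50,97],axis=0).round(0).tolist())
v,u=np.where(m); print(u.min(),u.max(),v.min(),v.max(), proj("scene",[276.7,-560,187.5]))
E
```

```text
200 13 [[249.0, -522.0, 214.0], [261.0, -515.0, 217.0], [266.0, -510.0, 219.0]]
220 54 [[249.0, -522.0, 221.0], [263.0, -515.0, 230.0], [267.0, -507.0, 239.0]]
240 66 [[246.0, -522.0, 241.0], [263.0, -514.0, 250.0], [268.0, -505.0, 260.0]]
260 72 [[246.0, -522.0, 261.0], [262.0, -513.0, 270.0], [268.0, -504.0, 279.0]]
280 80 [[242.0, -524.0, 281.0], [266.0, -508.0, 295.0], [285.0, -475.0, 300.0]]
300 260 [[252.0, -528.0, 301.0], [278.0, -499.0, 310.0], [294.0, -474.0, 317.0]]
320 298 [[218.0, -519.0, 322.0], [272.0, -494.0, 334.0], [286.0, -469.0, 338.0]]
340 38 [[272.0, -516.0, 342.0], [278.0, -510.0, 348.0], [284.0, -507.0, 358.0]]
360 5 [[272.0, -509.0, 361.0], [277.0, -507.0, 364.0], [279.0, -506.0, 368.0]]
0 28 27 206 [  5.51145065 225.15172786]
```

```bash
python3 - <<'E'
from h import *
z=np.load("scene0.npz"); p,d=z["p"],z["d"]; W=cloud("scene",d)
print(proj("scene",[[256,-518,188],[256,-518,213],[297,-602,188]]))
for v in range(194,226,2): print(v,[ (p[v,u].tolist(),W[v,u].round(0).astype(int).tolist()) for u in (14,18,22)])
E
```

```text
[[ 22.87823996 214.20835629]
 [ 19.07517295 206.19247998]
 [-13.52570241 236.60219482]]
194 [([47, 42, 39], [260, -517, 251]), ([38, 34, 31], [264, -509, 250]), ([80, 52, 41], [-215, -497, 2])]
196 [([43, 37, 37], [255, -518, 243]), ([33, 25, 26], [265, -511, 245]), ([76, 50, 35], [-204, -500, 0])]
198 [([46, 39, 36], [250, -520, 236]), ([39, 31, 31], [265, -513, 240]), ([73, 49, 38], [-185, -503, 2])]
200 [([62, 47, 36], [245, -522, 228]), ([38, 34, 36], [264, -514, 234]), ([55, 38, 28], [262, -507, 230])]
202 [([75, 48, 35], [-177, -530, 1]), ([43, 41, 41], [262, -516, 228]), ([46, 33, 30], [265, -509, 226])]
204 [([76, 53, 37], [-166, -533, 0]), ([45, 37, 38], [257, -518, 220]), ([44, 35, 29], [266, -510, 222])]
206 [([81, 54, 42], [-146, -535, 3]), ([73, 52, 39], [-134, -524, 4]), ([49, 33, 33], [264, -512, 215])]
208 [([78, 51, 34], [-131, -537, 3]), ([80, 48, 32], [-120, -527, 4]), ([77, 50, 35], [-118, -516, 0])]
210 [([82, 52, 40], [-121, -540, 1]), ([83, 58, 44], [-110, -529, 2]), ([80, 50, 35], [-99, -518, 3])]
212 [([77, 49, 34], [-109, -542, 1]), ([77, 51, 37], [-103, -531, -1]), ([84, 57, 45], [-92, -521, 0])]
214 [([77, 47, 32], [-92, -544, 3]), ([84, 58, 45], [-88, -534, 0]), ([83, 54, 43], [-78, -523, 0])]
216 [([80, 53, 40], [-84, -546, 0]), ([84, 57, 44], [-74, -536, 0]), ([80, 52, 34], [-61, -525, 3])]
218 [([78, 46, 29], [-71, -549, 0]), ([82, 53, 37], [-59, -538, 2]), ([84, 54, 38], [-53, -528, 0])]
220 [([80, 53, 34], [-59, -551, 0]), ([81, 54, 38], [-48, -540, 1]), ([78, 53, 39], [-40, -530, 0])]
222 [([81, 53, 39], [-46, -553, 0]), ([87, 59, 44], [-40, -543, -2]), ([86, 56, 41], [-22, -532, 4])]
224 [([81, 51, 37], [-35, -555, 0]), ([77, 49, 34], [-23, -545, 2]), ([81, 54, 37], [-12, -534, 3])]
```

To row units: 28 mm is 0.112, 18 mm is 0.072.

```bash
echo '{"deltas":[[0, 0.036, 0, 0, 0], [0, 0.072, 0, 0, 0], [0, 0.112, 0, 0, 0], [0, 0.112, 0.016, 0, 0], [0, 0.112, 0.028, 0, 0]]}' | python3 -m handwheel; echo '{"deltas":[[0, 0, 0.008, 0, 0], [0, 0, 0.014, 0, 0], [0, 0, 0.014, 0, 0]]}' | python3 -m handwheel;echo '{"deltas":[[0, 0, 0.008, 0, 0], [0, 0, 0.014, 0, 0], [0, 0, 0.014, 0, 0]]}' | python3 -m handwheel
```

```text
t: 5.18
eef_pos: [515.6, -46.2, 42.7]
tcp_rot: [3.141, -0.0, -0.014]
ft_force: [0.4, 0.4, -0.4]
opening: 0.006
grip_force: 0.0
t: 5.43
eef_pos: [515.4, -45.1, 39.1]
tcp_rot: [-3.142, 0.001, -0.012]
ft_force: [-0.5, 0.2, -0.2]
opening: 0.006
grip_force: 0.0
t: 5.68
eef_pos: [515.5, -45.1, 35.8]
tcp_rot: [3.142, 0.0, -0.012]
ft_force: [0.1, 0.1, 0.7]
opening: 0.005
grip_force: 0.0
```

The tip reads 36 mm over the 40 mm bed with no contact, so the real fingertips are about 25 mm shorter than reported. I'll keep going down.

To row units: 8 mm is 0.032, 6 mm is 0.024.

```bash
echo '{"deltas":[[0, 0, 0.012, 0, 0], [0, 0, 0.024, 0, 0], [0, 0, 0.032, 0, 0], [0, 0, 0.032, 0, 0]]}' | python3 -m handwheel;echo '{"deltas":[[0, 0, 0.008, 0, 0], [0, 0, 0.016, 0, 0], [0, 0, 0.016, 0, 0]]}' | python3 -m handwheel;echo '{"deltas":[[0, 0, 0.004, 0, 0], [0, 0, 0.008, 0, 0], [0, 0, 0.008, 0, 0]]}' | python3 -m handwheel;echo '{"deltas":[[0, 0, 0.004, 0, 0], [0, 0, 0.008, 0, 0], [0, 0, 0.008, 0, 0]]}' | python3 -m handwheel
```

```text
t: 6.02
eef_pos: [515.3, -45.2, 27.5]
tcp_rot: [-3.142, 0.001, -0.012]
ft_force: [-0.6, 0.3, -0.8]
opening: 0.002
grip_force: 0.0
t: 6.27
eef_pos: [515.4, -45.3, 23.7]
tcp_rot: [3.142, 0.0, -0.012]
ft_force: [-1.0, 1.1, -0.2]
opening: 0.005
grip_force: 0.0
t: 6.52
eef_pos: [515.5, -45.3, 21.9]
tcp_rot: [3.142, 0.0, -0.012]
ft_force: [0.4, -0.6, -1.1]
opening: -0.0
grip_force: 0.0
t: 6.77
eef_pos: [515.5, -45.3, 19.9]
tcp_rot: [3.142, 0.0, -0.012]
ft_force: [0.7, -0.1, -1.4]
opening: 0.004
grip_force: 0.0
```

To row units: -6 mm is -0.024, -4.5 mm is -0.018.

```bash
echo '{"deltas":[[0, -0.006, -0.012, 0, 0], [0, -0.012, -0.012, 0, 0], [0, -0.018, -0.012, 0, 0], [0, -0.024, -0.012, 0, 0], [0, -0.024, -0.012, 0, 0]]}' | python3 -m handwheel; echo '{"deltas":[[0, -0.006, 0, 0, 0], [0, -0.012, 0, 0, 0], [0, -0.018, 0, 0, 0], [0, -0.024, 0, 0, 0], [0, -0.024, 0, 0, 0]]}' | python3 -m handwheel; python3 book.py; python3 side.py
```

```text
t: 7.18
eef_pos: [515.6, -39.2, 23.1]
tcp_rot: [3.141, -0.0, -0.012]
ft_force: [-0.6, -1.4, 0.7]
opening: 0.002
grip_force: 0.8
t: 7.6
eef_pos: [515.7, -33.1, 23.0]
tcp_rot: [3.142, 0.0, -0.012]
ft_force: [-1.7, -2.5, 1.6]
opening: 0.0
grip_force: 1.6
front x = -0.0670 y + 505.6 at y=84: 499.9 31
[[548.1, 182.7], [549.7, 62.9]]
[[541.2, 182.5], [542.8, 59.4]]
[[534.4, 182.4], [535.9, 59.3]]
[[527.4, 185.6], [529.0, 59.2]]
[[520.6, 185.4], [522.1, 59.1]]
[[513.7, 181.9], [515.3, 59.0]]
[[506.9, 181.7], [508.4, 62.3]]
260 231 239 [591.3 -20.2]
263 233 241 [603.4 -19.2]
266 235 243 [615.3 -18.3]
275 249 249 [650.1 -15.5]
dark finger depth [[595.0, -92.0, 195.0], [593.0, -91.0, 191.0], [592.0, -90.0, 187.0], [547.0, -59.0, 143.0], [549.0, -60.0, 142.0], [546.0, -59.0, 136.0], [544.0, -58.0, 131.0], [527.0, -46.0, 112.0], [525.0, -45.0, 107.0], [524.0, -44.0, 102.0]]
```

The manual's scale: shifts go in shares of 250 mm and turns go in shares of 4 rad. Converting my numbers, 4 mm is 0.016, -3 mm is -0.012.

```bash
echo '{"deltas":[[0, -0.004, 0, 0, 0], [0, -0.008, 0, 0, 0], [0, -0.012, 0, 0, 0], [0, -0.012, 0, 0, 0], [0, 0.016, 0, 0, 0]]}' | python3 -m handwheel; echo '{"deltas":[[0, 0.032, 0, 0, 0], [-0.08, 0.032, 0, 0, 0], [-0.2, 0.032, 0, 0, 0], [-0.32, 0.032, -0.02, 0, 0], [-0.32, 0.032, -0.02, 0, 0]]}' | python3 -m handwheel; python3 book.py
```

```text
t: 8.12
eef_pos: [515.7, -36.6, 23.0]
tcp_rot: [-3.141, -0.0, -0.011]
ft_force: [0.0, 0.4, -0.2]
opening: 0.004
grip_force: 0.0
t: 8.53
eef_pos: [430.5, -44.0, 28.1]
tcp_rot: [-3.14, 0.004, -0.013]
ft_force: [0.6, -0.6, 0.2]
opening: 0.007
grip_force: 0.0
front x = -0.0517 y + 504.7 at y=84: 500.4 51
[[548.1, 189.5], [550.6, -15.9]]
[[541.2, 185.9], [543.8, -19.4]]
[[534.3, 185.8], [536.9, -19.5]]
[[527.4, 185.6], [530.0, -19.5]]
[[520.6, 185.4], [523.1, -19.6]]
[[513.7, 185.3], [516.2, -19.7]]
[[506.9, 181.7], [509.1, 4.2]]
```

To row units: -128 mm is -0.512, -114 mm is -0.456.

```bash
echo '{"deltas":[[0, -0.152, 0.008, 0, 1], [0, -0.304, 0.016, 0, 1], [0, -0.456, 0.016, 0, 1], [0, -0.512, 0.016, 0, 1], [0, -0.512, 0.016, 0, 1]]}' | python3 -m handwheel; echo '{"deltas":[[0.048, 0, 0, 0, 1], [0.096, 0, 0, 0, 1], [0.144, 0, 0, 0, 1], [0.184, 0, 0, 0, 1], [0.184, 0, 0, 0, 1]]}' | python3 -m handwheel; echo '{"deltas":[[0.016, 0, 0, 0, 1], [0.032, 0, 0, 0, 1], [0.048, 0, 0, 0, 1], [0.064, 0, 0, 0, 1], [0.08, 0, 0, 0, 1]]}' | python3 -m handwheel;  echo '{"deltas":[[0.016, 0, 0, 0, 1], [0.032, 0, 0, 0, 1], [0.048, 0, 0, 0, 1], [0.06, 0, 0, 0, 1], [0.06, 0, 0, 0, 1]]}' | python3 -m handwheel; python3 book.py
```

```text
t: 9.0
eef_pos: [438.1, 86.0, 24.0]
tcp_rot: [-3.141, -0.001, -0.009]
ft_force: [0.4, -0.6, -0.8]
opening: 0.299
grip_force: 0.0
t: 9.42
eef_pos: [485.5, 82.2, 24.0]
tcp_rot: [-3.142, -0.002, -0.013]
ft_force: [-0.0, -0.6, 0.5]
opening: 0.654
grip_force: 0.0
t: 9.83
eef_pos: [502.9, 82.9, 23.9]
tcp_rot: [3.141, 0.001, -0.012]
ft_force: [-2.9, 0.0, 0.3]
opening: 0.978
grip_force: 1.5
t: 10.25
eef_pos: [519.1, 82.7, 24.1]
tcp_rot: [3.142, -0.001, -0.012]
ft_force: [-0.2, -0.3, 0.2]
opening: 1.001
grip_force: 0.0Traceback (most recent call last):
  File "book.py", line 9, in <module>
    k=np.polyfit(P[:,1],P[:,0],1); r=P[:,0]-np.polyval(k,P[:,1]); P=P[abs(r)<max(3,1.5*r.std())]
    raise TypeError("expected non-empty vector for x")
TypeError: expected non-empty vector for x
```

To row units: 6 mm is 0.024, 4 mm is 0.016.

```bash
echo '{"deltas":[[0.008, 0, 0, 0, 1], [0.016, 0, 0, 0, 1], [0.024, 0, 0, 0, 1], [0.024, 0, 0, 0, 1]]}' | python3 -m handwheel; for i in 1 2; do :; done; echo '{"deltas":[[0.004, 0, 0, 0, 1], [0.008, 0, 0, 0, 1], [0.012, 0, 0, 0, 1]]}' | python3 -m handwheel; echo '{"deltas":[[0.004, 0, 0, 0, 1], [0.008, 0, 0, 0, 1]]}' | python3 -m handwheel; python3 side.py
```

```text
t: 10.63
eef_pos: [524.0, 82.6, 24.1]
tcp_rot: [3.142, 0.0, -0.012]
ft_force: [-3.6, 0.0, 1.7]
opening: 1.004
grip_force: 1.6
t: 10.88
eef_pos: [526.5, 82.6, 24.1]
tcp_rot: [3.141, 0.001, -0.012]
ft_force: [-5.8, 0.1, 2.7]
opening: 1.003
grip_force: 2.7
t: 11.05
eef_pos: [528.6, 82.6, 24.1]
tcp_rot: [3.141, 0.001, -0.012]
ft_force: [-4.8, 0.8, 2.8]
opening: 1.0
grip_force: 2.7
260 237 237 [584.6 -14.7]
266 242 242 [612.1 -15.5]
275 249 249 [650.1 -15.5]
278 251 251 [661.3 -14.6]
281 254 254 [675.3 -16.3]
dark finger depth [[592.0, -90.0, 193.0], [594.0, -91.0, 192.0], [596.0, -93.0, 190.0], [389.0, 50.0, 3.0], [389.0, 51.0, -2.0], [395.0, 46.0, -0.0], [403.0, 40.0, 3.0], [406.0, 38.0, 1.0], [411.0, 34.0, 2.0], [416.0, 30.0, 3.0]]
```

To row units: 1 mm is 0.004.

```bash
for i in 1; do echo '{"deltas":[[0.004, 0, 0, 0, 1], [0.004, 0, 0, 0, 1]]}' | python3 -m handwheel; echo '{"deltas":[[0.004, 0, 0, 0, 1], [0.004, 0, 0, 0, 1]]}' | python3 -m handwheel; echo '{"deltas":[[0.004, 0, 0, 0, 1], [0.004, 0, 0, 0, 1]]}' | python3 -m handwheel; done | grep -E "eef|ft_"; python3 - <<'E'
from h import *
print(state()["moment"])
p,d=read_camera("scene"); cv2.imwrite("pics/c4.png",cv2.resize(p[180:280,230:370,::-1],(800,571),interpolation=cv2.INTER_CUBIC))
E
```

```text
eef_pos: [529.8, 82.5, 24.1]
ft_force: [-5.3, -0.2, 2.7]
eef_pos: [530.8, 82.5, 24.1]
ft_force: [-3.8, 0.0, 4.4]
eef_pos: [531.8, 82.5, 24.1]
ft_force: [-4.8, 0.4, 3.1]
[0.08545972 0.86644567 0.00139923]
```

View pics/c4.png

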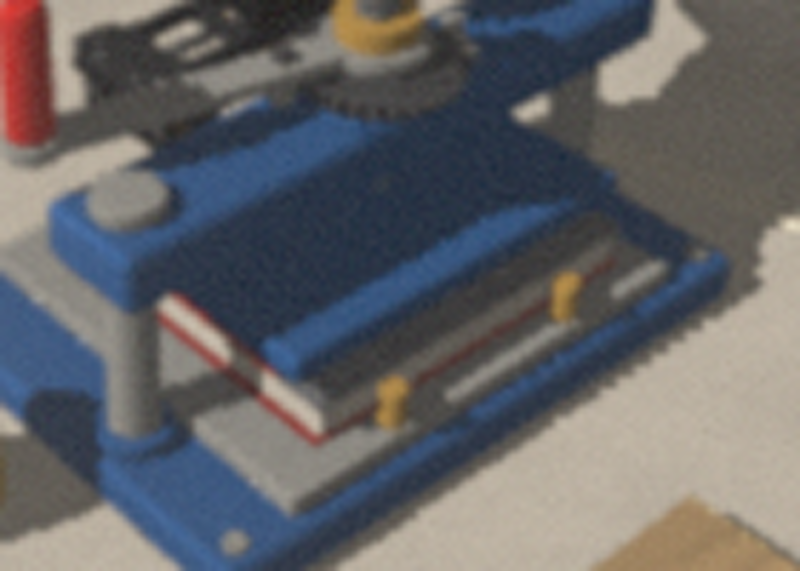

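The book's rear edge runs from (320,440) to (610,255), parallel to the line of the stops. There is still a small gap to the stop feet at (392,425) and (567,318). I'll keep pushing in 1 mm steps.

To row units: 1 mm is 0.004.

```bash
(echo '{"deltas":[[0.004, 0, 0, 0, 1], [0.004, 0, 0, 0, 1]]}' | python3 -m handwheel; echo '{"deltas":[[0.004, 0, 0, 0, 1], [0.004, 0, 0, 0, 1]]}' | python3 -m handwheel; echo '{"deltas":[[0.004, 0, 0, 0, 1], [0.004, 0, 0, 0, 1]]}' | python3 -m handwheel) | grep -E "eef|ft_"; python3 - <<'E'
from h import *
print(state()["moment"])
u=lambda x:230+x/800*140-.5; v=lambda y:180+y/571*100-.5
c=np.array([[320,440],[470,347],[610,257],[392,428],[567,320]]); print("frame c4:",ray("scene",u(c[:,0]),v(c[:,1]),41.).round(1).tolist())
p,d=read_camera("scene"); H=hsv(p); m=((H[...,0]<8)|(H[...,0]>170))&(H[...,1]>110)
P=[]
for x in range(288,340):
    w=np.where(m[220:262,x])[0]+220
    if len(w): P.append(ray("scene",x,w.max()+.5,41.)[:2])
P=np.array(P); print(P.round(1).tolist())
E
```

```text
eef_pos: [532.9, 82.5, 24.1]
ft_force: [-5.5, 0.0, 3.4]
eef_pos: [533.9, 82.5, 24.1]
ft_force: [-4.5, 0.4, 3.2]
eef_pos: [534.5, 82.5, 24.0]
ft_force: [-7.0, 1.1, 5.4]
[0.02053759 1.21303907 0.07762611]
frame c4: [[689.0, -12.5, 41.0], [689.6, 88.6, 41.0], [688.6, 195.5, 41.0], [705.2, 18.8, 41.0], [707.3, 140.3, 41.0]]
[]
```

To row units: 1 mm is 0.004.

```bash
(echo '{"deltas":[[0.004, 0, 0, 0, 1], [0.004, 0, 0, 0, 1]]}' | python3 -m handwheel; echo '{"deltas":[[0.004, 0, 0, 0, 1], [0.004, 0, 0, 0, 1]]}' | python3 -m handwheel) | grep -E "eef|ft_";  python3 - <<'E'
from h import *
print(state()["moment"])
E
```

```text
eef_pos: [534.4, 82.5, 24.0]
ft_force: [-11.4, 0.1, 8.3]
eef_pos: [534.5, 82.5, 24.0]
ft_force: [-14.2, -0.0, 10.0]
[0.03304136 2.61623246 0.03741787]
```

To row units: -90 mm is -0.36, -50 mm is -0.2.

```bash
echo '{"deltas":[[-0.016, 0, 0, 0, 1], [-0.056, 0, 0, 0, 1], [-0.2, 0, 0, 0, 1], [-0.36, 0, 0, 0, 1], [-0.36, 0, 0, 0, 1]]}' | python3 -m handwheel | grep -E "t:|eef|ft_"; python3 book.py;  python3 - <<'E'
from h import *
p,d=read_camera("scene"); cv2.imwrite("pics/c5.png",cv2.resize(p[215:265,270:350,::-1],(800,500),interpolation=cv2.INTER_CUBIC))
E
```

```text
t: 12.95
eef_pos: [439.4, 83.6, 23.6]
tcp_rot: [3.141, 0.006, -0.012]
ft_force: [0.9, 1.3, 1.0]
front x = 0.0123 y + 544.2 at y=84: 545.2 54
```

View pics/c5.png

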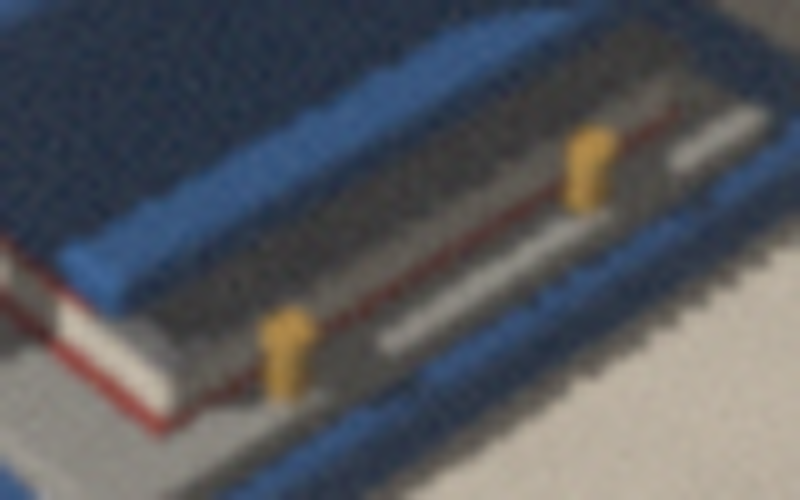

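The rear edge runs from (165,430) to (680,105) and meets both stops, which stand at (287,355) and (588,168). The front edge is at slope 0.0123, the bed's yaw, and 545 mm, which is home.

```bash
python3 - <<'E'
from h import *
c=np.array([[165,432],[680,107],[287,402],[586,212],[287,312],[590,132.]])
u=270+c[:,0]/10-.5;v=215+c[:,1]/10-.5
print(ray("scene",u[:4],v[:4],41.)[:,:2].round(1).tolist(), ray("scene",u[4:],v[4:],62.)[:,:2].round(1).tolist())
# handle: top view red blob top at z=267, scene blob
p,d=read_camera("top"); H=hsv(p); W=cloud("top",d); m=((H[...,0]<8)|(H[...,0]>172))&(H[...,1]>150)
m[:, :280]=0; m[:,298:]=0; m[:165]=0; m[185:]=0
v,u=np.where(m); print("top handle",u.mean(),v.mean(),ray("top",u.mean(),v.mean(),262.), W[m&(W[...,2]>255)].mean(0))
p,d=read_camera("scene"); H=hsv(p); m=((H[...,0]<8)|(H[...,0]>172))&(H[...,1]>140); m[:,:225]=0; m[:,245:]=0; m[:170]=0; m[207:]=0
v,u=np.where(m); print("scene",u.min(),u.max(),v.min(),v.max(),ray("scene",u.mean(),v.mean(),232.), cloud("scene",d)[m].mean(0))
# screw top
E
```

```text
[[693.0, -14.5], [693.2, 195.7], [706.1, 18.3], [706.6, 138.4]] [[696.6, 26.6], [699.3, 145.9]]
top handle 288.6470588235294 175.09803921568627 [575.06671075 -89.35337576 262.        ] [571.5117075  -87.57279893 296.26376024]
scene 229 238 178 204 [576.20001769 -89.51648107 232.        ] [585.53758613 -95.87474137 239.22974709]
```

To row units: -205 mm is -0.82, -164 mm is -0.656, -0.12 rad is -0.03.

```bash
(echo '{"deltas":[[0, 0, -0.164, -0.03, 1], [0, 0, -0.328, -0.06, 1], [0, 0, -0.492, -0.09, 1], [0, 0, -0.656, -0.12, 1], [0, 0, -0.82, -0.15, 1]]}' | python3 -m handwheel;  echo '{"deltas":[[0, 0, -0.14, -0.03, 1], [0, 0, -0.18, -0.06, 1], [0, 0, -0.18, -0.09, 1], [0, 0, -0.18, -0.12, 1], [0, 0, -0.18, -0.15, 1]]}' | python3 -m handwheel;echo '{"deltas":[[0, 0, 0, -0.03, 1], [0, 0, 0, -0.0343, 1], [0, 0, 0, -0.0343, 1]]}' | python3 -m handwheel)| grep -E "t:|eef|rot|ft_|open"; python3 - <<'E'
from h import *
s=state(); print(s["joints"].round(2)); y=s["tcp_rot"][2]; D=np.array([575.5,-89.5])-s["eef_pos"][:2]; print(D@[np.cos(y),np.sin(y)],D@[np.sin(y),-np.cos(y)])
E
```

```text
t: 13.57
eef_pos: [448.0, 83.5, 231.6]
tcp_rot: [3.141, -0.002, 0.593]
ft_force: [0.9, 0.6, 0.3]
opening: 1.001
t: 13.98
eef_pos: [448.3, 83.5, 274.8]
tcp_rot: [3.139, -0.001, 1.194]
ft_force: [-0.4, -0.2, -0.4]
opening: 1.001
t: 14.23
eef_pos: [448.0, 83.5, 274.2]
tcp_rot: [3.141, -0.0, 1.322]
ft_force: [-0.6, -0.6, 0.5]
opening: 1.001
[ 0.04  0.16  1.83 -0.    1.16  0.29]
-136.34543712093839 166.15515119501805
```

To row units: 166 mm is 0.664, -136 mm is -0.544.

```bash
(echo '{"deltas":[[-0.108, 0.132, 0, 0, 1], [-0.216, 0.264, 0, 0, 1], [-0.328, 0.4, 0, 0, 1], [-0.436, 0.532, 0, 0, 1], [-0.544, 0.664, 0, 0, 1]]}' | python3 -m handwheel;  echo '{"deltas":[[0, 0, 0, 0, 1], [0, 0, 0, 0, 1]]}' | python3 -m handwheel)| grep -E "t:|eef|rot|ft_|open"; python3 - <<'E'
from h import *
s=state(); y=s["tcp_rot"][2]; D=np.array([575.5,-89.5])-s["eef_pos"][:2]; print(D@[np.cos(y),np.sin(y)],D@[np.sin(y),-np.cos(y)])
E
```

```text
t: 14.65
eef_pos: [572.7, -85.8, 274.1]
tcp_rot: [3.141, 0.0, 1.32]
ft_force: [0.3, 0.7, 0.7]
opening: 0.999
t: 14.82
eef_pos: [572.1, -85.4, 273.0]
tcp_rot: [-3.141, 0.0, 1.319]
ft_force: [-0.2, 1.0, -0.6]
opening: 1.0
-3.10799861788527 4.315304397232806
```

To row units: 80 mm is 0.32, 60 mm is 0.24.

```bash
(echo '{"deltas":[[-0.012, 0.016, 0.08, 0, 1], [-0.012, 0.016, 0.16, 0, 1], [-0.012, 0.016, 0.24, 0, 1], [-0.012, 0.016, 0.32, 0, 0.5], [-0.012, 0.016, 0.32, 0, 0.3]]}' | python3 -m handwheel;  echo '{"deltas":[[0, 0, 0, 0, 0], [0, 0, 0, 0, 0], [0, 0, 0, 0, 0], [0, 0, 0, 0, 0], [0, 0, 0, 0, 0]]}' | python3 -m handwheel;echo '{"deltas":[[0, 0, 0, 0, 0], [0, 0, 0, 0, 0], [0, 0, 0, 0, 0]]}' | python3 -m handwheel)| grep -E "t:|eef|rot|ft_|open|grip"
```

```text
t: 15.23
eef_pos: [572.6, -86.2, 191.1]
tcp_rot: [-3.137, -0.0, 1.323]
ft_force: [0.3, -0.1, -0.1]
opening: 0.907
grip_force: 0.0
t: 15.65
eef_pos: [574.7, -87.6, 194.9]
tcp_rot: [3.14, 0.0, 1.325]
ft_force: [0.1, -1.2, 0.2]
opening: 0.568
grip_force: 0.0
t: 15.9
eef_pos: [574.5, -87.7, 194.2]
tcp_rot: [3.141, 0.0, 1.325]
ft_force: [-0.8, -0.5, 0.7]
opening: 0.355
grip_force: 0.0
```

```bash
(echo '{"deltas":[[0, 0, 0, 0, 0], [0, 0, 0, 0, 0], [0, 0, 0, 0, 0]]}' | python3 -m handwheel)| grep -E "t:|eef|rot|ft_|open|grip"
python3 - <<'E'
from h import *
p,d=read_camera("scene"); cv2.imwrite("pics/c6.png",cv2.resize(p[110:260,170:330,::-1],(640,600),interpolation=cv2.INTER_CUBIC))
E
```

```text
t: 16.15
eef_pos: [574.4, -87.7, 194.0]
tcp_rot: [3.142, 0.0, 1.325]
ft_force: [-0.9, -0.9, 0.7]
opening: 0.245
grip_force: 30.0
```

View pics/c6.png

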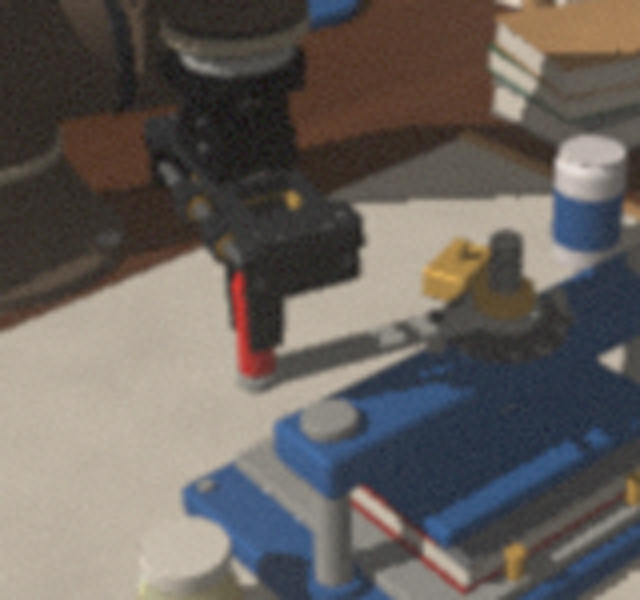

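The fingers hold the red handle at crop (252,330), below the gripper, opening 23 mm. The lever is free to move.

To row units: -86.3 mm is -0.3452, 3.6 mm is 0.0144, 0.5 rad is 0.125.

```bash
cat > th.py <<'E'
from h import *
s=state(); x,y,_=s["eef_pos"]; t=np.arctan2(619-x,84-y)-.012; yaw=s["tcp_rot"][2]; F=s["ft_force"]
print("t %.2f th_pos %.3f th_yaw %.3f R %.1f  Ftan %.2f Frad_in %.2f Fz %.1f open %.3f"%(s["t"],t,np.pi/2-yaw-.012,np.hypot(619-x,84-y),F[0]*np.sin(yaw)-F[1]*np.cos(yaw),F[0]*np.cos(yaw)+F[1]*np.sin(yaw),F[2],s["opening"]))
E
(echo '{"deltas":[[0.0036, -0.072, 0, 0.025, 0], [0.0144, -0.1432, 0, 0.05, 0], [0.032, -0.2128, 0, 0.075, 0], [0.0568, -0.2804, 0, 0.1, 0], [0.088, -0.3452, 0, 0.125, 0]]}' | python3 -m handwheel; python3 th.py;  echo '{"deltas":[[0.0036, -0.072, 0, 0.025, 0], [0.0144, -0.1432, 0, 0.05, 0], [0.032, -0.2128, 0, 0.075, 0]]}' | python3 -m handwheel; python3 th.py;  echo '{"deltas":[[0, 0, 0, 0, 0]]}' | python3 -m handwheel; python3 th.py)| grep -E "th_|grip"
```

```text
grip_force: 30.0
t 16.62 th_pos 0.750 th_yaw 0.740 R 177.3  Ftan 4.21 Frad_in 16.26 Fz -4.9 open 0.250
grip_force: 30.0
t 16.87 th_pos 1.051 th_yaw 1.040 R 177.3  Ftan 1.30 Frad_in 21.66 Fz -10.4 open 0.249
grip_force: 30.0
t 16.95 th_pos 1.060 th_yaw 1.040 R 177.1  Ftan 0.38 Frad_in 14.24 Fz -10.9 open 0.248
```

To row units: 2 mm is 0.008, 1 mm is 0.004.

```bash
(echo '{"deltas":[[0.004, 0, 0, 0, 0], [0.008, 0, 0, 0, 0], [0.008, 0, 0, 0, 0]]}' | python3 -m handwheel; python3 th.py;echo '{"deltas":[[0.004, 0, -0.004, 0, 0], [0.004, 0, -0.004, 0, 0]]}' | python3 -m handwheel; python3 th.py)| grep -E "th_"
```

```text
t 17.20 th_pos 1.051 th_yaw 1.034 R 177.1  Ftan -1.04 Frad_in 2.29 Fz -0.5 open 0.248
t 17.37 th_pos 1.053 th_yaw 1.034 R 177.0  Ftan -0.40 Frad_in -1.46 Fz -9.8 open 0.249
```

To row units: 1 mm is 0.004, 0.015 rad is 0.0038.

```bash
(echo '{"deltas":[[0, 0, 0.004, 0.0038, 0]]}' | python3 -m handwheel; python3 th.py; echo '{"deltas":[[0.0036, 0.072, 0, -0.025, 0], [0.0144, 0.1432, 0, -0.05, 0], [0.032, 0.2128, 0, -0.075, 0], [0.0568, 0.2804, 0, -0.1, 0], [0.0568, 0.2804, 0, -0.1, 0]]}' | python3 -m handwheel; python3 th.py;  echo '{"deltas":[[0.0036, 0.072, 0, -0.025, 0], [0.0144, 0.1432, 0, -0.05, 0], [0.032, 0.2128, 0, -0.075, 0], [0.0568, 0.2804, 0, -0.1, 0], [0.088, 0.3452, 0, -0.125, 0]]}' | python3 -m handwheel; python3 th.py; echo '{"deltas":[[0, 0, 0, 0, 0]]}' | python3 -m handwheel;python3 th.py)| grep -E "th_|grip"
```

```text
grip_force: 30.0
t 17.45 th_pos 1.051 th_yaw 1.049 R 176.9  Ftan -1.75 Frad_in -7.43 Fz 9.0 open 0.248
grip_force: 30.0
t 17.87 th_pos 0.626 th_yaw 0.646 R 177.0  Ftan 0.48 Frad_in -3.75 Fz 2.0 open 0.248
grip_force: 30.0
t 18.28 th_pos 0.132 th_yaw 0.148 R 177.5  Ftan -1.32 Frad_in 4.82 Fz -2.0 open 0.248
grip_force: 30.0
t 18.37 th_pos 0.121 th_yaw 0.147 R 177.4  Ftan 0.29 Frad_in -0.49 Fz 2.3 open 0.246
```

To row units: -86.3 mm is -0.3452, -70.1 mm is -0.2804, 0.5 rad is 0.125.

```bash
(echo '{"deltas":[[0.0036, -0.072, 0, 0.025, 0], [0.0144, -0.1432, 0, 0.05, 0], [0.032, -0.2128, 0, 0.075, 0], [0.0568, -0.2804, 0, 0.1, 0], [0.088, -0.3452, 0, 0.125, 0]]}' | python3 -m handwheel; python3 th.py;  echo '{"deltas":[[0.0036, -0.072, 0, 0.025, 0], [0.0144, -0.1432, 0, 0.05, 0], [0.032, -0.2128, 0, 0.075, 0], [0.0568, -0.2804, 0, 0.1, 0], [0.0688, -0.3132, 0, 0.1125, 0]]}' | python3 -m handwheel; python3 th.py;  echo '{"deltas":[[0, 0, 0, 0, 0]]}' | python3 -m handwheel; python3 th.py; echo '{"deltas":[[0.0036, 0.072, 0, -0.025, 0], [0.0144, 0.1432, 0, -0.05, 0], [0.032, 0.2128, 0, -0.075, 0], [0.0568, 0.2804, 0, -0.1, 0], [0.088, 0.3452, 0, -0.125, 0]]}' | python3 -m handwheel; python3 th.py;  echo '{"deltas":[[0.0036, 0.072, 0, -0.025, 0], [0.0144, 0.1432, 0, -0.05, 0], [0.032, 0.2128, 0, -0.075, 0], [0.0568, 0.2804, 0, -0.1, 0], [0.0688, 0.3132, 0, -0.1125, 0]]}' | python3 -m handwheel; python3 th.py; echo '{"deltas":[[0, 0, 0, 0, 0]]}' | python3 -m handwheel;python3 th.py)| grep -E "th_"
python3 - <<'E'
from h import *
p,d=read_camera("top"); W=cloud("top",d); H=hsv(p)
m=(H[...,0]>100)&(H[...,0]<125)&(H[...,1]>110)&(W[...,0]>545)&(W[...,0]<590)&(W[...,1]>-20)&(W[...,1]<185)&(W[...,2]>60)&(W[...,2]<110)
print("platen top z",np.median(W[...,2][m]),m.sum())
z=np.load("top0.npz"); W=cloud("top",z["d"]); H=hsv(z["p"])
m=(H[...,0]>100)&(H[...,0]<125)&(H[...,1]>110)&(W[...,0]>545)&(W[...,0]<590)&(W[...,1]>-20)&(W[...,1]<185)&(W[...,2]>60)&(W[...,2]<110)
print("initial",np.median(W[...,2][m]),m.sum())
E
```

```text
t 18.78 th_pos 0.649 th_yaw 0.659 R 177.2  Ftan 0.52 Frad_in 3.42 Fz -3.0 open 0.247
t 19.20 th_pos 1.109 th_yaw 1.109 R 177.1  Ftan 2.17 Frad_in 7.63 Fz -10.1 open 0.250
t 19.28 th_pos 1.111 th_yaw 1.106 R 177.0  Ftan -0.45 Frad_in 3.34 Fz -7.7 open 0.248
t 19.70 th_pos 0.592 th_yaw 0.599 R 177.3  Ftan -0.90 Frad_in 8.55 Fz -4.4 open 0.248
t 20.12 th_pos 0.133 th_yaw 0.148 R 177.6  Ftan -1.87 Frad_in 11.53 Fz 0.5 open 0.249
t 20.20 th_pos 0.132 th_yaw 0.150 R 177.6  Ftan 0.04 Frad_in 6.61 Fz -0.4 open 0.251
platen top z 89.74653173934394 632
initial 96.91397602918914 660
```

To row units: -86.3 mm is -0.3452, -70.1 mm is -0.2804, 0.5 rad is 0.125.

```bash
(echo '{"deltas":[[0.0076, -0.072, 0, 0.025, 0], [0.0184, -0.1432, 0, 0.05, 0], [0.036, -0.2128, 0, 0.075, 0], [0.0608, -0.2804, 0, 0.1, 0], [0.092, -0.3452, 0, 0.125, 0]]}' | python3 -m handwheel; python3 th.py;  echo '{"deltas":[[0.0036, -0.072, 0, 0.025, 0], [0.0144, -0.1432, 0, 0.05, 0], [0.032, -0.2128, 0, 0.075, 0], [0.0568, -0.2804, 0, 0.1, 0], [0.0688, -0.3132, 0, 0.1125, 0]]}' | python3 -m handwheel; python3 th.py;  echo '{"deltas":[[0, 0, 0, 0, 0]]}' | python3 -m handwheel; python3 th.py; echo '{"deltas":[[0.0036, 0.072, 0, -0.025, 0], [0.0144, 0.1432, 0, -0.05, 0], [0.032, 0.2128, 0, -0.075, 0], [0.0568, 0.2804, 0, -0.1, 0], [0.088, 0.3452, 0, -0.125, 0]]}' | python3 -m handwheel; python3 th.py;  echo '{"deltas":[[0.0036, 0.072, 0, -0.025, 0], [0.0144, 0.1432, 0, -0.05, 0], [0.032, 0.2128, 0, -0.075, 0], [0.0568, 0.2804, 0, -0.1, 0], [0.0688, 0.3132, 0, -0.1125, 0]]}' | python3 -m handwheel; python3 th.py; echo '{"deltas":[[0, 0, 0, 0, 0]]}' | python3 -m handwheel;python3 th.py)| grep -E "th_"
cat > pl.py <<'E'
from h import *
p,d=read_camera("top"); W=cloud("top",d); H=hsv(p)
m=(H[...,0]>100)&(H[...,0]<125)&(H[...,1]>110)&(W[...,0]>545)&(W[...,0]<590)&(W[...,1]>-20)&(W[...,1]<185)&(W[...,2]>60)&(W[...,2]<110)
print("platen top z",np.median(W[...,2][m]),m.sum())
E
python3 pl.py
```

```text
t 20.67 th_pos 0.651 th_yaw 0.659 R 177.2  Ftan 1.63 Frad_in 7.40 Fz -4.2 open 0.247
t 21.08 th_pos 1.110 th_yaw 1.109 R 177.2  Ftan 2.60 Frad_in 12.61 Fz -12.7 open 0.248
t 21.17 th_pos 1.110 th_yaw 1.106 R 177.1  Ftan -1.63 Frad_in 7.60 Fz -9.6 open 0.248
t 21.58 th_pos 0.594 th_yaw 0.599 R 177.3  Ftan -1.29 Frad_in 13.10 Fz -5.3 open 0.247
t 22.00 th_pos 0.137 th_yaw 0.148 R 177.7  Ftan -1.85 Frad_in 12.77 Fz 1.3 open 0.248
t 22.08 th_pos 0.136 th_yaw 0.150 R 177.6  Ftan -0.38 Frad_in 8.38 Fz 0.9 open 0.247
platen top z 85.81152328128246 634
```

To row units: -86.3 mm is -0.3452, -70.1 mm is -0.2804, 0.5 rad is 0.125.

```bash
(echo '{"deltas":[[0.0116, -0.072, 0, 0.025, 0], [0.0224, -0.1432, 0, 0.05, 0], [0.04, -0.2128, 0, 0.075, 0], [0.0648, -0.2804, 0, 0.1, 0], [0.096, -0.3452, 0, 0.125, 0]]}' | python3 -m handwheel; python3 th.py;  echo '{"deltas":[[0.0036, -0.072, 0, 0.025, 0], [0.0144, -0.1432, 0, 0.05, 0], [0.0144, -0.1432, 0, 0.05, 0]]}' | python3 -m handwheel; python3 th.py; echo '{"deltas":[[0.0008, -0.036, 0, 0.0125, 0], [0.0036, -0.072, 0, 0.025, 0], [0.0036, -0.072, 0, 0.025, 0]]}' | python3 -m handwheel; python3 th.py;  echo '{"deltas":[[0.0008, -0.036, 0, 0.0125, 0], [0.0036, -0.072, 0, 0.025, 0], [0.0036, -0.072, 0, 0.025, 0]]}' | python3 -m handwheel; python3 th.py;echo '{"deltas":[[0, 0, 0, 0, 0]]}' | python3 -m handwheel;python3 th.py)| grep -E "th_"
```

```text
t 22.55 th_pos 0.656 th_yaw 0.659 R 177.2  Ftan 1.45 Frad_in 7.19 Fz -4.7 open 0.244
t 22.80 th_pos 0.871 th_yaw 0.859 R 177.0  Ftan 0.53 Frad_in 2.75 Fz -9.3 open 0.250
t 23.05 th_pos 0.963 th_yaw 0.955 R 177.0  Ftan 0.36 Frad_in 2.79 Fz -7.7 open 0.249
t 23.30 th_pos 1.063 th_yaw 1.054 R 177.0  Ftan 2.19 Frad_in 3.73 Fz -7.0 open 0.246
t 23.38 th_pos 1.059 th_yaw 1.051 R 177.1  Ftan 1.96 Frad_in 4.80 Fz -7.1 open 0.247
```

To row units: 86.3 mm is 0.3452, 70.1 mm is 0.2804, -0.5 rad is -0.125.

```bash
(echo '{"deltas":[[0.0036, 0.072, 0, -0.025, 0], [0.0144, 0.1432, 0, -0.05, 0], [0.032, 0.2128, 0, -0.075, 0], [0.0568, 0.2804, 0, -0.1, 0], [0.088, 0.3452, 0, -0.125, 0]]}' | python3 -m handwheel; python3 th.py;  echo '{"deltas":[[0.0036, 0.072, 0, -0.025, 0], [0.0144, 0.1432, 0, -0.05, 0], [0.032, 0.2128, 0, -0.075, 0], [0.0568, 0.2804, 0, -0.1, 0], [0.0568, 0.2804, 0, -0.1, 0]]}' | python3 -m handwheel; python3 th.py; python3 pl.py; echo '{"deltas":[[0.0076, -0.072, 0, 0.025, 0], [0.0184, -0.1432, 0, 0.05, 0], [0.0184, -0.1432, 0, 0.05, 0]]}' | python3 -m handwheel; python3 th.py; echo '{"deltas":[[0.0008, -0.036, 0, 0.0125, 0], [0.0036, -0.072, 0, 0.025, 0], [0.0036, -0.072, 0, 0.025, 0]]}' | python3 -m handwheel; python3 th.py;  echo '{"deltas":[[0.0008, -0.036, 0, 0.0125, 0], [0.0036, -0.072, 0, 0.025, 0], [0.0036, -0.072, 0, 0.025, 0]]}' | python3 -m handwheel; python3 th.py)| grep -E "th_|pl"
```

```text
t 23.80 th_pos 0.547 th_yaw 0.546 R 177.3  Ftan -1.57 Frad_in 7.27 Fz -2.0 open 0.250
t 24.22 th_pos 0.130 th_yaw 0.145 R 177.5  Ftan -0.54 Frad_in 1.21 Fz 3.8 open 0.250
platen top z 81.79062362664945 633
t 24.52 th_pos 0.361 th_yaw 0.357 R 177.2  Ftan 3.10 Frad_in -6.43 Fz -9.4 open 0.247
t 24.77 th_pos 0.455 th_yaw 0.453 R 177.1  Ftan 4.73 Frad_in -5.37 Fz -6.6 open 0.247
t 25.02 th_pos 0.556 th_yaw 0.553 R 177.1  Ftan 5.66 Frad_in -4.88 Fz -6.6 open 0.247
```

To row units: -18 mm is -0.072, -9 mm is -0.036, 0.1 rad is 0.025.

```bash
(echo '{"deltas":[[0.0008, -0.036, 0, 0.0125, 0], [0.0036, -0.072, 0, 0.025, 0], [0.0036, -0.072, 0, 0.025, 0]]}' | python3 -m handwheel; python3 th.py;  echo '{"deltas":[[0.0008, -0.036, 0, 0.0125, 0], [0.0036, -0.072, 0, 0.025, 0], [0.0036, -0.072, 0, 0.025, 0]]}' | python3 -m handwheel; python3 th.py;  echo '{"deltas":[[0, 0, 0, 0, 0]]}' | python3 -m handwheel; python3 th.py;echo '{"deltas":[[0, 0, 0, 0, 0]]}' | python3 -m handwheel; python3 th.py;echo '{"deltas":[[0.0008, -0.036, 0, 0.0125, 0], [0.0008, -0.036, 0, 0.0125, 0]]}' | python3 -m handwheel; python3 th.py;echo '{"deltas":[[0, 0, 0, 0, 0]]}' | python3 -m handwheel; python3 th.py)| grep -E "th_|pl"
```

```text
t 25.27 th_pos 0.658 th_yaw 0.653 R 177.0  Ftan 7.06 Frad_in -5.30 Fz -7.7 open 0.247
t 25.52 th_pos 0.758 th_yaw 0.752 R 177.0  Ftan 6.83 Frad_in -3.10 Fz -6.6 open 0.249
t 25.60 th_pos 0.755 th_yaw 0.749 R 177.0  Ftan 6.67 Frad_in -4.62 Fz -4.8 open 0.248
t 25.68 th_pos 0.753 th_yaw 0.749 R 177.0  Ftan 7.07 Frad_in -4.95 Fz -5.6 open 0.250
t 25.85 th_pos 0.807 th_yaw 0.802 R 177.0  Ftan 8.14 Frad_in -3.91 Fz -7.2 open 0.249
t 25.93 th_pos 0.804 th_yaw 0.799 R 177.0  Ftan 7.94 Frad_in -3.03 Fz -5.8 open 0.248
```

To row units: -9 mm is -0.036, 0.2 mm is 0.0008, 0.05 rad is 0.0125.

```bash
(echo '{"deltas":[[0.0008, -0.036, 0, 0.0125, 0], [0.0008, -0.036, 0, 0.0125, 0]]}' | python3 -m handwheel; python3 th.py;echo '{"deltas":[[0, 0, 0, 0, 0]]}' | python3 -m handwheel; python3 th.py;echo '{"deltas":[[0, 0, 0, 0, 0]]}' | python3 -m handwheel; python3 th.py; echo '{"deltas":[[0.0008, -0.036, 0, 0.0125, 0], [0.0008, -0.036, 0, 0.0125, 0]]}' | python3 -m handwheel; python3 th.py;echo '{"deltas":[[0, 0, 0, 0, 0]]}' | python3 -m handwheel; python3 th.py;echo '{"deltas":[[0, 0, 0, 0, 0]]}' | python3 -m handwheel; python3 th.py)| grep -E "th_|pl"
```

```text
t 26.10 th_pos 0.858 th_yaw 0.852 R 177.0  Ftan 7.90 Frad_in -2.30 Fz -7.3 open 0.247
t 26.18 th_pos 0.856 th_yaw 0.849 R 177.0  Ftan 6.63 Frad_in -3.40 Fz -5.2 open 0.245
t 26.27 th_pos 0.855 th_yaw 0.849 R 177.0  Ftan 7.10 Frad_in -2.12 Fz -4.6 open 0.249
t 26.43 th_pos 0.908 th_yaw 0.902 R 177.0  Ftan 7.82 Frad_in -2.77 Fz -7.5 open 0.247
t 26.52 th_pos 0.905 th_yaw 0.899 R 177.0  Ftan 9.00 Frad_in -2.12 Fz -6.2 open 0.247
t 26.60 th_pos 0.904 th_yaw 0.899 R 177.0  Ftan 8.37 Frad_in -1.55 Fz -5.8 open 0.250
```

To row units: -9 mm is -0.036, 0.2 mm is 0.0008, 0.05 rad is 0.0125.

```bash
(echo '{"deltas":[[0.0008, -0.036, 0, 0.0125, 0], [0.0008, -0.036, 0, 0.0125, 0]]}' | python3 -m handwheel; python3 th.py;echo '{"deltas":[[0, 0, 0, 0, 0]]}' | python3 -m handwheel; python3 th.py;echo '{"deltas":[[0.0004, -0.024, 0, 0.0088, 0], [0.0004, -0.024, 0, 0.0088, 0]]}' | python3 -m handwheel; python3 th.py;echo '{"deltas":[[0, 0, 0, 0, 0]]}' | python3 -m handwheel; python3 th.py;echo '{"deltas":[[0, 0, 0, 0, 0]]}' | python3 -m handwheel; python3 th.py)| grep -E "th_|pl"
```

```text
t 26.77 th_pos 0.958 th_yaw 0.952 R 177.0  Ftan 10.38 Frad_in -1.46 Fz -8.8 open 0.247
t 26.85 th_pos 0.956 th_yaw 0.949 R 177.0  Ftan 9.27 Frad_in -1.16 Fz -7.0 open 0.246
t 27.02 th_pos 0.990 th_yaw 0.986 R 177.0  Ftan 11.91 Frad_in 0.21 Fz -8.2 open 0.246
t 27.10 th_pos 0.988 th_yaw 0.984 R 177.0  Ftan 10.00 Frad_in -1.76 Fz -6.5 open 0.250
t 27.18 th_pos 0.988 th_yaw 0.984 R 177.0  Ftan 10.13 Frad_in -0.41 Fz -7.9 open 0.248
```

To row units: 9 mm is 0.036, 0.2 mm is 0.0008, -0.05 rad is -0.0125.

```bash
(echo '{"deltas":[[0.0008, 0.036, 0, -0.0125, 0], [0.0008, 0.036, 0, -0.0125, 0]]}' | python3 -m handwheel; python3 th.py;echo '{"deltas":[[0.0008, 0.036, 0, -0.0125, 0], [0.0008, 0.036, 0, -0.0125, 0]]}' | python3 -m handwheel; python3 th.py;echo '{"deltas":[[0.0008, 0.036, 0, -0.0125, 0], [0.0008, 0.036, 0, -0.0125, 0]]}' | python3 -m handwheel; python3 th.py; echo '{"deltas":[[0.0008, 0.036, 0, -0.0125, 0], [0.0008, 0.036, 0, -0.0125, 0]]}' | python3 -m handwheel; python3 th.py; echo '{"deltas":[[0.0008, 0.036, 0, -0.0125, 0], [0.0036, 0.072, 0, -0.025, 0], [0.008, 0.108, 0, -0.0375, 0], [0.0144, 0.1432, 0, -0.05, 0], [0.0144, 0.1432, 0, -0.05, 0]]}' | python3 -m handwheel; python3 th.py;python3 pl.py)| grep -E "th_|pl"
```

```text
t 27.35 th_pos 0.932 th_yaw 0.931 R 177.0  Ftan 11.69 Frad_in -1.83 Fz -5.3 open 0.248
t 27.52 th_pos 0.881 th_yaw 0.882 R 177.0  Ftan 9.76 Frad_in -1.27 Fz -4.3 open 0.246
t 27.68 th_pos 0.834 th_yaw 0.832 R 177.0  Ftan 3.53 Frad_in -1.05 Fz -2.2 open 0.247
t 27.85 th_pos 0.788 th_yaw 0.782 R 177.0  Ftan -0.77 Frad_in -0.92 Fz 0.2 open 0.246
t 28.27 th_pos 0.583 th_yaw 0.584 R 177.0  Ftan 0.65 Frad_in -5.14 Fz 1.6 open 0.247
platen top z 79.40997299805213 526
```

To row units: -150 mm is -0.6, -120 mm is -0.48.

```bash
(echo '{"deltas":[[0, 0, 0, 0, 0.6], [0, 0, 0, 0, 0.6], [0, 0, 0, 0, 0.6], [0, 0, 0, 0, 0.6], [0, 0, 0, 0, 0.6]]}' | python3 -m handwheel; python3 th.py; echo '{"deltas":[[0, 0, -0.06, 0, 0.6], [0, 0, -0.16, 0, 0.6], [0, 0, -0.3, 0, 0.6], [0, 0, -0.44, 0, 0.6], [0, 0, -0.44, 0, 0.6]]}' | python3 -m handwheel; python3 th.py; echo '{"deltas":[[-0.16, 0, 0, 0, 0.6], [-0.32, 0, 0, 0, 0.6], [-0.48, 0, 0, 0, 0.6], [-0.6, 0, 0, 0, 0.6], [-0.6, 0, 0, 0, 0.6]]}' | python3 -m handwheel)| grep -E "th_|eef|ft|open"; python3 pl.py; python3 book.py
python3 - <<'E'
from h import *
p,d=read_camera("scene"); q,_=read_camera("top")
a=cv2.resize(p[140:290,180:380,::-1],(480,360),interpolation=cv2.INTER_CUBIC); b=cv2.resize(q[120:240,80:320,::-1],(480,240),interpolation=cv2.INTER_CUBIC)
cv2.imwrite("pics/c7.png",cv2.vconcat([a,b]))
E
```

```text
eef_pos: [519.7, -61.5, 194.2]
ft_force: [-0.0, 0.4, -0.1]
opening: 0.542
t 28.73 th_pos 0.587 th_yaw 0.584 R 176.2  Ftan -0.24 Frad_in 0.33 Fz -0.1 open 0.542
eef_pos: [521.6, -62.0, 310.2]
ft_force: [-0.1, 0.1, 0.4]
opening: 0.597
t 29.15 th_pos 0.576 th_yaw 0.584 R 175.5  Ftan -0.21 Frad_in 0.04 Fz 0.4 open 0.597
eef_pos: [433.3, -188.9, 304.1]
ft_force: [0.4, -0.7, -0.3]
opening: 0.6
platen top z 78.96831312060976 548
front x = 0.0136 y + 545.2 at y=84: 546.3 54
[[548.1, 189.5], [550.0, 35.5]]
[[544.4, -67.4], [544.6, -84.5]]
[[537.5, -64.0], [537.7, -84.6]]
```

View pics/c7.png

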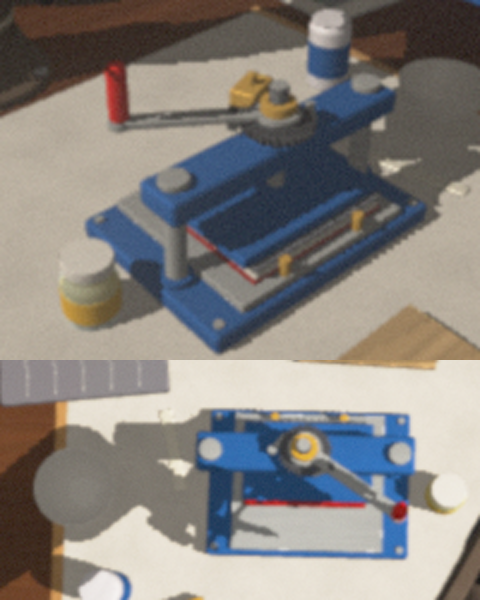

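The platen, seen at scene crop (290,220), bears on the book. The book lies square against both stops, at (285,265) and (358,222), and the handle at (117,95) is free. The glue jar at (90,285) hasn't moved, and the gripper is clear of everything.

```bash
python3 -c "from cell import job_done; print(job_done())"
```

```text
the job is handed in; nothing more can be done
None
```

The job is handed in: the book sits square against both brass stops, the platen was tightened until the handle pushed back with about 10 N, and the lever was eased back until the ratchet held (roughly half a notch given back) and released, with nothing else on the table disturbed as far as the last pictures show.

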